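Hang up the T-handle nut driver

TASK

Take the steel T-handle nut driver from its plywood cradle by the two ends of its crossbar and lift it roughly level. In the air, ease the grip so that its heavy socket end swings down until the shank hangs plumb, and grip it firmly again; then hang it in the empty fork stand, shank between the prongs and crossbar resting across them, and let go. Do not drop it on the bench or disturb the other things.

Things in the scene. Friction and masses are not known exactly. Their poses are not given: they have to be found in the camera images.
- crossbar (a point): Centre of the loose T-driver's crossbar (steel, 60 mm long, 12 mm thick; pinch it by its flat 9 mm ends). y along the crossbar, x along the shank to the socket. Starts level, 55 mm above the bench. Its ends pinched with 80 N or more, it stays nearly level when lifted; at less than about 50 N it begins to swing down about the crossbar, at 5 to 10 N it hangs near plumb without slipping out.
- socket_end (a point): Far end of the same driver, 165 mm from the crossbar's axis along its 9 mm shank: a heavy socket of 22 mm diameter, 40 mm long. Driver about 0.3 kg (mass and friction vary), centre of mass about 95 mm from the crossbar. Axes as crossbar. To let it swing, have the crossbar 240 mm above the bench and open the fingers in steps of under 1 mm; wide open drops it.
- cradle: Fixed plywood cradle, base 200 x 66 x 12 mm; origin on the bench under the crossbar as it lies at the start, x towards the socket. The crossbar lies on two posts 49 mm high, outer sides 18 mm either side of the middle, so 12 mm overhangs at each end. The socket lies in a notched block at x = 145 mm with cheeks 56 mm high; it lifts straight out.
- fork (a point): Seat of the EMPTY fork stand (fixed, dark steel), 215 mm above the bench: the crossbar's centre comes here, crossbar along y. Prongs run along x, open to -x; 34 mm over the outside, 18 mm gap, top 6 mm below the point. Lips at x = -25 to -19 mm reach 0 mm, a stop at x = +20 mm 2 mm above the point; nothing is higher. Bring the bar in from -x, shank hanging, over the lips, then down.
- stand_empty: The empty stand itself: origin on the bench under its fork's seat, axes as fork. Base plate x = -40 to 80 mm, y = -50 to 50 mm, 8 mm high; post 20 mm square at x = 50 to 70 mm.
- full_fork (a point): Seat of the other, identical stand, in which a shorter T-driver (54 mm crossbar, 125 mm long) already hangs. Leave it alone. Axes and sizes as fork.
- deep_socket: Bystander: bare steel socket, 28 mm diameter, 45 mm high, standing between cradle and stands; origin at its underside. Leave it.
- wrench: Bystander: loose steel wrench lying flat on the bench between the robot and the stands. Leave it.
- bolt_jar: Bystander: jar, 60 mm diameter, 75 mm high, behind the stands. Leave it.
- oil_filter: Bystander: white canister, 70 mm diameter, 75 mm high, beyond the work area. Leave it.
- spray_can: Bystander: grey can, 60 mm diameter, 170 mm high, beyond the stands. Leave it.
Mind the look-alikes: they are no part of the job. What is shaped like the part that bears crossbar but pink or yellow is not meant.

How it is judged:
By the outcome, as a careful person would: the job done as asked, in the order asked, and still so for the second after the job is handed in, with the robot touching nothing.
It also fails if it takes over 53 s, if anything falls off the work surface, if the arm or the gripper's body presses on something with over 40 N, if the wrist force passes 120 N, or if a joint passes its speed limit or range.

ROBOT

A 6-joint arm with a two-finger parallel gripper is mounted at the origin on the work surface. World frame = base frame: x ahead of the robot, y to its left, z up, the work surface at z = 0. Lengths are in mm, angles in rad, forces in N, time in s.
With the tool pointing down it reaches from about 350 to 775 mm from the base axis. Payload 7.3 kg.
Tool frame: the origin (TCP) lies on the centre line of the jaws, within the pads' length; the fingertips stand 22 mm ahead of it and the grasp point (between the pads) lies 3 mm ahead of it; z points along the fingers, y is the direction in which the jaws open and shut (so a half turn about z gives the same grasp; the last joint's range is limited). The gripper opens to 92 mm and grips with 3 to 60 N. Pads are 19 mm wide; open, the fingers measure 130 mm over their backs; the gripper's body (75 mm by 190 mm) begins 47 mm behind the grasp point.
Start: joints at [-1.292, 0.342, 1.524, -0, 1.275, -0.146], TCP at [216.396, -478.347, 248.741] pointing down, gripper open.
Joint ranges: [-2.53, 2.53], [-0.77, 2.02], [0.04, 2.7], [-1, 4.14], [0.28, 2.66], [-3.11, 3.11]. Speed limits (rad/s): [2.57, 2.57, 3.14, 3.14, 3.14, 3.14].

INTERFACE

Orientations are given as [roll, pitch, yaw] about the fixed x, y, z axes, in that order (R = Rz(yaw) Ry(pitch) Rx(roll)).
In Python, from plant import get_obs, capture, close_job gives the robot as it stands.
- The arm moves only by the tool carry_out, never from a script. Its arguments are lists of equal length, an entry for each row: "xyz": the shift along the tool's x, y, z scaled (see below), a list of three; "dr": the turn, a rotation vector about the tool's x, y, z scaled (see below), a list of three. A call has 1 to 8 rows; each row shifts and turns the commanded pose from where the row before left it, along the tool's axes as they then stand; what a row does not reach is not made up. The controller multiplies each number of a shift by 0.06 m and each number of a turn by 8 degrees. A row lasts 1/8 s, in which the tool goes at most 62.5 mm and 10.7 degrees, less where a joint would pass 70% of its speed; a pose out of reach is approached as far as the arm can. A call with a number of a shift or a turn outside -1 to 1 is refused whole. A call with a gripper value outside its range is refused whole. "gripper" is the gripper's target within -1 to 1 (fully open at 1, half-way at 0, shut at -1), set as the call begins (left out, the last holds). The fingers move at their own pace and stop on an object; the grip force is fixed at half the most. Time passes only in rows, so rows that do not move let the fingers close. It gives the time, the measured TCP pose, the force and the opening at its end, in the units of the state.
- get_obs(): the state, without advancing time (a new reading comes with each control period).
- capture(name): name is "side" or "top" or "wrist"; returns a dict with "image" (384x512x3 uint8, blue, green, red), "fx", "fy", "cx", "cy" (pixels), "pose" (4x4, takes a point from camera to world coordinates). Camera axes: x right, y up, looking along -z (the intrinsics and any distortion apply to the point x, -y, -z); pixel columns grow to the right and rows downward; lengths in mm; the calibration is good to about 2 mm. A picture is of the moment at which its call begins. There is no depth.
- close_job(): hands the job in, once; it reports no verdict.
The state is a dict: "time": time; "joint_positions": joint angles; "dq": joint speeds; "tau": joint torques, N m; "tool_pos": TCP position; "tcp_rot": TCP orientation; "contact_force": force on the tool from outside, world axes, zero at the start; "moment": the same for the moment, N m; "grip_width": finger opening in mm.
Only numpy, scipy, OpenCV 4.12 (cv2) and the standard library are available. Lean on these libraries where they do the work, as an engineer would, in place of code of your own. Each camera call takes 0.05 s, during which the arm holds its last target.

## Working session

There is one attempt and no reset: what is moved stays moved. The work goes in short steps, Python scripts to look and compute and a tool call to move; the robot and the scene stay as the last step left them, time stands still between calls to the robot, and variables do not carry over. Pictures are saved under pics/ and viewed, and the job is handed in when it is done.

Besides the shell and the picture viewer there is one more tool, called after ">>>" by a JSON object that holds its "method" and its "body". carry_out: Moves the arm, as the interface text tells. Shifts and turns lie within -1 to 1; 1 stands for 0.06 m of shift or 8 degrees of turn. Its arguments: {"type":"object","properties":{"xyz":{"type":"array"},"dr":{"type":"array"},"gripper":{"type":"number"}},"required":["xyz","dr"]}

```bash
mkdir -p pics; ls; cat > h.py <<'E'
import numpy as np, cv2
from plant import get_obs, capture, close_job
import pickle
def snap(n,tag):
    c=capture(n); cv2.imwrite(f'pics/{tag}.png',c['image']); pickle.dump(c,open(f'pics/{tag}.pkl','wb')); return c
def ld(tag): return pickle.load(open(f'pics/{tag}.pkl','rb'))
def ray(c,u,v):
    P=np.array(c['pose']); d=np.array([(u-c['cx'])/c['fx'],-(v-c['cy'])/c['fy'],-1.])
    d=P[:3,:3]@d; return P[:3,3],d/np.linalg.norm(d)
def onz(c,u,v,z):
    o,d=ray(c,u,v); return o+d*(z-o[2])/d[2]
def proj(c,p):
    P=np.array(c['pose']); q=P[:3,:3].T@(np.array(p,float)-P[:3,3]); return c['cx']-c['fx']*q[0]/q[2], c['cy']+c['fy']*q[1]/q[2]
def tri(c1,p1,c2,p2):
    o1,d1=ray(c1,*p1);o2,d2=ray(c2,*p2)
    A=np.stack([d1,-d2],1);t=np.linalg.lstsq(A,o2-o1,rcond=None)[0]
    a=o1+t[0]*d1;b=o2+t[1]*d2;return (a+b)/2,np.linalg.norm(a-b)
E
python3 - <<'E'
from h import *
for n in ['side','top','wrist']:
    c=snap(n,n+'0'); print(n,{k:v for k,v in c.items() if k!='image'})
print(get_obs())
E
```

```text
pics
side {'fx': 424.8580353095865, 'fy': 424.8580353095865, 'cx': 247.9022007653358, 'cy': 197.16377973700133, 'pose': array([[-9.76436288e-01,  1.22442872e-01, -1.77707395e-01,
         2.83082889e+02],
       [-2.15504365e-01, -5.96745023e-01,  7.72950999e-01,
         9.32709717e+02],
       [-1.14036634e-02,  7.93034123e-01,  6.09070468e-01,
         9.39341067e+02],
       [ 0.00000000e+00,  0.00000000e+00,  0.00000000e+00,
         1.00000000e+00]])}
top {'fx': 364.74751839336017, 'fy': 364.74751839336017, 'cx': 260.33213320226974, 'cy': 185.9861394279707, 'pose': array([[-2.77426918e-02,  9.97573045e-01, -6.38620547e-02,
         4.42859811e+02],
       [-9.99499154e-01, -2.86558222e-02, -1.34270480e-02,
        -7.38770197e+01],
       [-1.52244808e-02,  6.34575672e-02,  9.97868404e-01,
         1.12856977e+03],
       [ 0.00000000e+00,  0.00000000e+00,  0.00000000e+00,
         1.00000000e+00]])}
wrist {'fx': 287.00142225081095, 'fy': 287.00142225081095, 'cx': 256.08668124030544, 'cy': 192.95409157384606, 'pose': array([[ 4.11114008e-01,  8.70794622e-01,  2.69633081e-01,
  
[... 247 characters left out ...]
e+00,
         1.00000000e+00]])}
{'time': 0.15, 'joint_positions': array([-1.29202323e+00,  3.42574789e-01,  1.52478634e+00, -1.91381575e-05,
        1.27539765e+00, -1.46003057e-01]), 'dq': array([ 0.00022059, -0.00254681, -0.00075064,  0.00148183,  0.000807  ,
       -0.00021267]), 'tau': array([ 7.03026672e-04, -4.31473339e+01, -2.44352317e+01,  7.17862090e-02,
        5.37214545e-02, -8.74730790e-05]), 'tool_pos': array([ 216.29866359, -478.07024117,  248.2022361 ]), 'tcp_rot': array([-3.14043627e+00, -1.51546672e-04,  4.24781650e-01]), 'contact_force': array([0.48365348, 0.4111769 , 0.43393032]), 'moment': array([-0.02700826,  0.04209856,  0.01661885]), 'grip_width': 91.87789120145742}
```

View pics/side0.png

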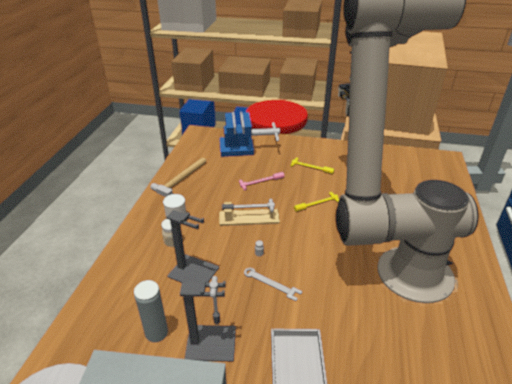

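View pics/top0.png

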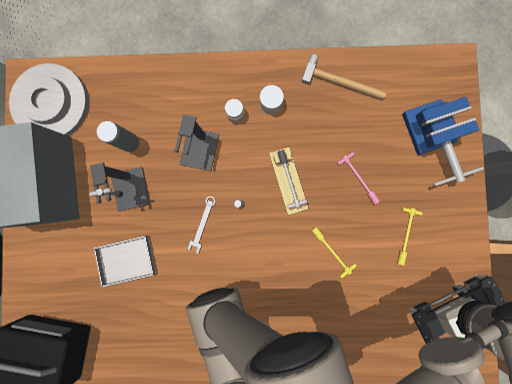

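View pics/wrist0.png

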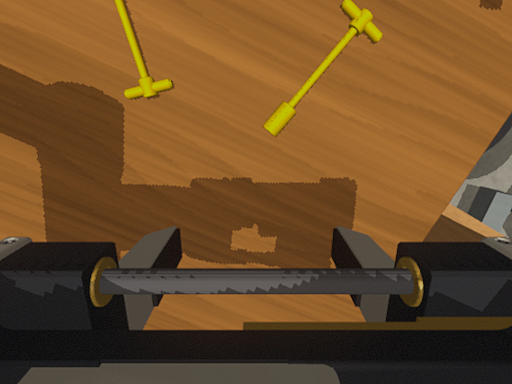

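```bash
python3 - <<'E'
from h import *
t=ld('top0')['image'];s=ld('side0')['image']
f=lambda im,x,y,w,h,k:cv2.resize(im[y:y+h,x:x+w],None,fx=k,fy=k,interpolation=cv2.INTER_CUBIC)
cv2.imwrite('pics/z1.png',np.hstack([f(t,165,100,66,80,6),f(t,260,138,60,80,6)]))
cv2.imwrite('pics/z2.png',f(s,155,185,130,100,6))
E
```

```text
(no output)
```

View pics/z1.png

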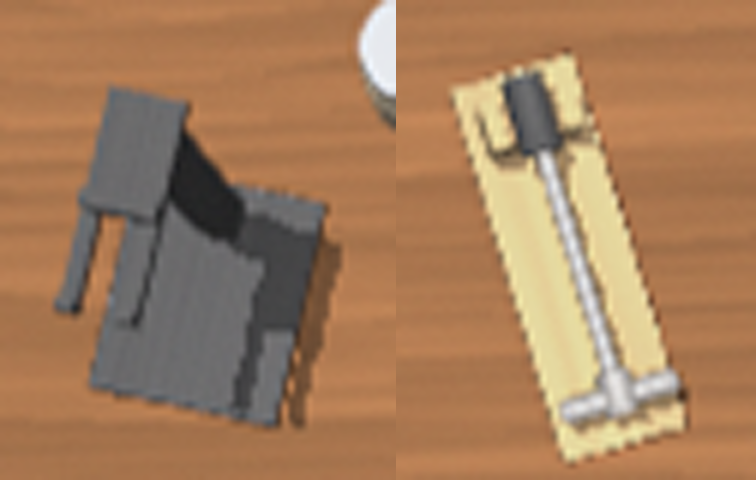

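View pics/z2.png

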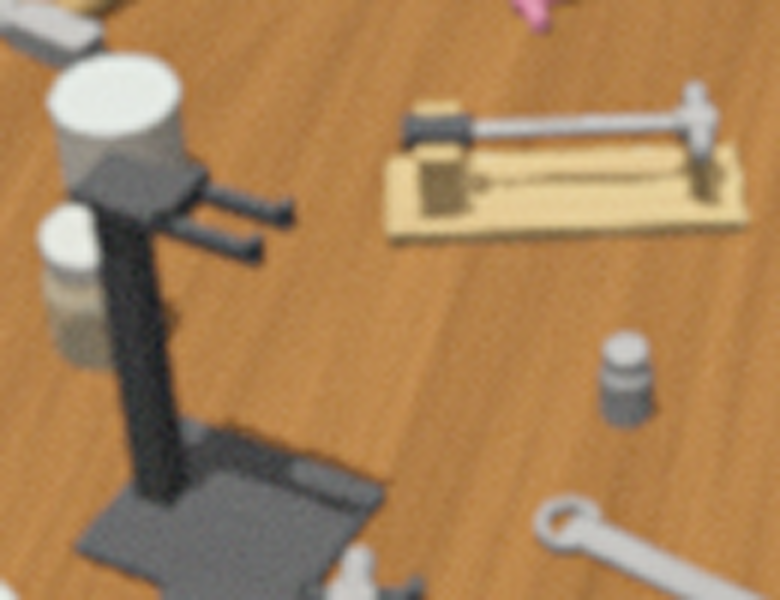

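```bash
python3 - <<'E'
from h import *
T=ld('top0');S=ld('side0')
t1=lambda X,Y:(165+(X+.5)/6-.5,100+(Y+.5)/6-.5)
t2=lambda X,Y:(260+(X-396+.5)/6-.5,138+(Y+.5)/6-.5)
s=lambda X,Y:(155+(X+.5)/6-.5,185+(Y+.5)/6-.5)
np.set_printoptions(precision=1,suppress=True)
print('bar ends',onz(T,*t2(561,414),55),onz(T,*t2(682,383),55))
sk=onz(T,*t2(522,75),60);print('sock',sk)
b=[onz(T,*t2(*p),12) for p in [(453,92),(575,55),(688,425),(568,463)]]
print('cradle',b, [np.linalg.norm(b[i]-b[i-1]) for i in range(4)])
print('bar side/top mid tri',tri(T,t2(621,397),S,s(698,122)))
p=[onz(T,*t1(*q),8) for q in [(92,386),(281,426),(327,206)]]
print('base',p,np.linalg.norm(p[0]-p[1]),np.linalg.norm(p[1]-p[2]))
for a,c in [((68,306),(283,208)),((130,322),(253,245))]: pass
print('lips top', onz(T,*t1(68,306),213),onz(T,*t1(130,322),213))
print('lips tri',tri(T,t1(68,306),S,s(250,245)),tri(T,t1(130,322),S,s(284,210)))
print('block front corners/back',[onz(T,*t1(*q),217) for q in [(80,200),(160,220),(188,100),(110,88)]])
print('side block',[onz(S,*s(*q),217) for q in [(142,222),(207,180),(120,150),(72,193)]])
E
```

```text
bar ends [ 448.7 -136.3   55. ] [ 462.2 -195.9   55. ]
sock [ 615.7 -122.2   60. ]
cradle [array([615.7, -88.7,  12. ]), array([ 633. , -151.9,   12. ]), array([ 441.6, -203. ,   12. ]), array([ 424. , -141.5,   12. ])] [np.float64(198.82578315484147), np.float64(65.56490702532537), np.float64(198.0940929874553), np.float64(63.99462669669149)]
bar side/top mid tri (array([ 456.7, -165.9,   53.1]), np.float64(0.8863606535699006))
base [array([590.3, 188.6,   8. ]), array([566.6,  91.1,   8. ]), array([680.6,  65. ,   8. ])] 100.28263462399217 116.89361021129278
lips top [597.7 150.3 213. ] [590.1 124.1 213. ]
lips tri (array([599.9, 151.5, 209.7]), np.float64(3.2689356746450535)) (array([592.5, 125.4, 208.9]), np.float64(3.631869856025417))
block front corners/back [array([642. , 143.7, 217. ]), array([632.5, 109.9, 217. ]), array([683.5,  97.2, 217. ]), array([689.7, 130.2, 217. ])]
side block [array([649.1, 154.4, 217. ]), array([630.6, 121.6, 217. ]), array([675.8, 109.5, 217. ]), array([686. , 142.2, 217. ])]
```

```bash
cat >> h.py <<'E'
from scipy.spatial.transform import Rotation as Ro
def RT(yaw): return Ro.from_euler('xyz',[np.pi,0,np.deg2rad(yaw)])
def go(p,yaw):
    o=get_obs(); R=Ro.from_euler('xyz',o['tcp_rot']); d=R.inv().apply(np.array(p)-o['tool_pos'])
    r=(R.inv()*RT(yaw)).as_rotvec(degrees=True)
    print('t',round(o['time'],2),'pos',o['tool_pos'].round(1),'rot',np.rad2deg(o['tcp_rot']).round(2),'w',round(o['grip_width'],1),'F',o['contact_force'].round(1))
    print('shift total (units .06)',(d/60).round(3),'after-turn frame',(RT(yaw).inv().apply(np.array(p)-o['tool_pos'])/60).round(3),'turn(units 8deg)',(r/8).round(3))
E
python3 -c "
from h import *
go([450,-168,190],15.2)"
```

```text
t 0.15 pos [ 216.3 -478.1  248.2] rot [-1.7993e+02 -1.0000e-02  2.4340e+01] w 91.9 F [0.5 0.4 0.4]
shift total (units .06) [ 5.678 -3.102  0.974] after-turn frame [ 5.114 -3.966  0.97 ] turn(units 8deg) [-0.008 -0.     1.142]
```

>>> {"method": "carry_out", "body": {"xyz": [[0.71,-0.39,0.12],[0.71,-0.39,0.12],[0.71,-0.39,0.12],[0.71,-0.39,0.12],[0.71,-0.39,0.12],[0.71,-0.39,0.12],[0.71,-0.39,0.12],[0.71,-0.39,0.12]], "dr": [[0,0,0],[0,0,0],[0,0,0],[0,0,0],[0,0,0],[0,0,0],[0,0,0],[0,0,0]]}}

```text
time: 1.15
tool_pos: [450.5, -165.9, 190.8]
tcp_rot: [3.142, 0.0, 0.425]
contact_force: [1.1, -0.7, -0.2]
grip_width: 92.1
```

>>> {"method": "carry_out", "body": {"xyz": [[0,0,0],[0,0,0],[0,0,0],[0,0,0]], "dr": [[0,0,0.57],[0,0,0.57],[0,0,0],[0,0,0]]}}

```text
time: 1.65
tool_pos: [449.6, -167.4, 191.1]
tcp_rot: [-3.142, 0.0, 0.267]
contact_force: [0.0, -0.0, 1.0]
grip_width: 91.7
```

```bash
python3 - <<'E'
from h import *
go([455.5,-166.1,100],15.2)
c=snap('wrist','w1')
cv2.imwrite('pics/w1z.png',cv2.resize(c['image'],None,fx=1.5,fy=1.5,interpolation=cv2.INTER_CUBIC))
E
```

```text
t 1.65 pos [ 449.6 -167.4  191.1] rot [-1.800e+02  1.000e-02  1.529e+01] w 91.7 F [ 0. -0.  1.]
shift total (units .06) [0.101 0.005 1.518] after-turn frame [0.1   0.004 1.518] turn(units 8deg) [-0.     0.001  0.011]
```

View pics/w1z.png

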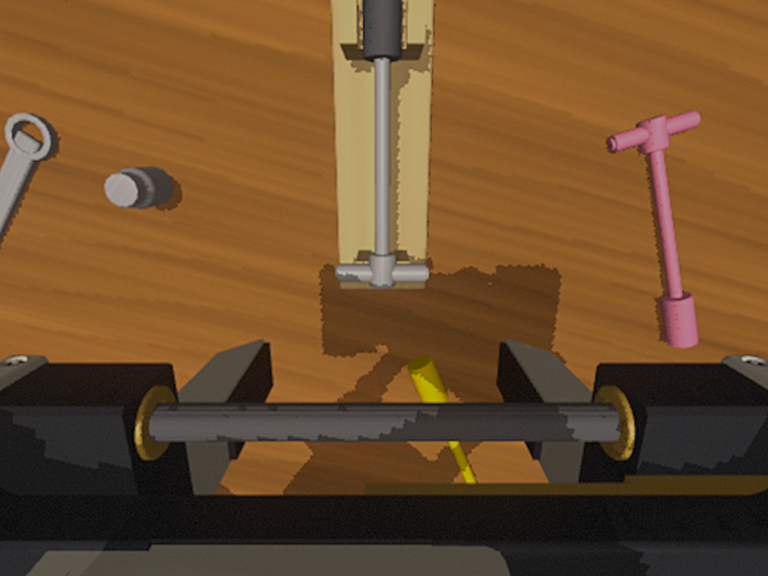

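```bash
python3 - <<'E'
from h import *
c=ld('w1'); f=lambda X,Y:((X+.5)/1.5-.5,(Y+.5)/1.5-.5)
np.set_printoptions(precision=1,suppress=True)
a,b=onz(c,*f(336,272.5),55),onz(c,*f(429.5,272.5),55);print(a,b,(a+b)/2,np.linalg.norm(a-b),np.rad2deg(np.arctan2(-(b-a)[0],(b-a)[1]))+180)
s0=onz(c,*f(382.5,60),55);print(s0, np.rad2deg(np.arctan2(*(s0-(a+b)/2)[[1,0]])))
E
```

```text
[ 450.1 -134.6   55. ] [ 466.2 -193.7   55. ] [ 458.1 -164.1   55. ] 61.25768539525988 15.219339886295899
[ 578.8 -131.3   55. ] 15.228347293284333
```

```bash
python3 -c "
from h import *
go([457,-165.1,58],15.2)"
```

```text
t 1.7 pos [ 449.6 -167.5  191.1] rot [-1.800e+02  1.000e-02  1.527e+01] w 91.9 F [-0.1  0.1 -0.3]
shift total (units .06) [ 0.129 -0.006  2.218] after-turn frame [ 0.129 -0.006  2.218] turn(units 8deg) [-0.     0.001  0.008]
```

>>> {"method": "carry_out", "body": {"xyz": [[0.13,0,0.3],[0,0,0.5],[0,0,0.5],[0,0,0.4],[0,0,0.3],[0,0,0.2],[0,0,0],[0,0,0]], "dr": [[0,0,0],[0,0,0],[0,0,0],[0,0,0],[0,0,0],[0,0,0],[0,0,0],[0,0,0]]}}

```text
time: 2.7
tool_pos: [457.7, -165.5, 59.7]
tcp_rot: [3.141, -0.001, 0.266]
contact_force: [-0.1, -0.8, -0.4]
grip_width: 91.6
```

```bash
python3 - <<'E'
from h import *
go([457,-165.1,58],15.2)
c=snap('wrist','w2');snap('side','s2')
cv2.imwrite('pics/w2z.png',cv2.resize(c['image'],None,fx=1.5,fy=1.5,interpolation=cv2.INTER_CUBIC))
print(proj(c,[457,-165.1,55]))
E
```

```text
t 2.7 pos [ 457.7 -165.5   59.7] rot [ 1.7995e+02 -4.0000e-02  1.5230e+01] w 91.6 F [-0.1 -0.8 -0.4]
shift total (units .06) [-0.009 -0.01   0.028] after-turn frame [-0.009 -0.01   0.028] turn(units 8deg) [ 0.006 -0.006  0.003]
(np.float64(254.87222676174835), np.float64(259.1376967868119))
```

View pics/w2z.png

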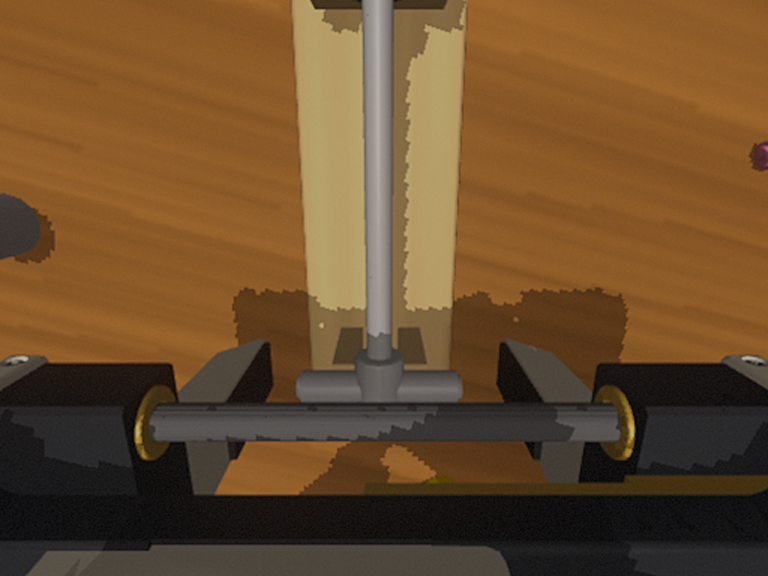

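>>> {"method": "carry_out", "body": {"xyz": [[0,-0.028,0.02],[0,0,0],[0,0,0],[0,0,0],[0,0,0],[0,0,0]], "dr": [[0,0,0],[0,0,0],[0,0,0],[0,0,0],[0,0,0],[0,0,0]], "gripper": 0.45}}

```text
time: 3.55
tool_pos: [456.8, -163.7, 57.9]
tcp_rot: [3.141, 0.0, 0.266]
contact_force: [-0.1, -0.2, -0.1]
grip_width: 66.7
```

>>> {"method": "carry_out", "body": {"xyz": [[0,0,0],[0,0,0],[0,0,0],[0,0,0],[0,0,0],[0,0,0],[0,0,0],[0,0,0]], "dr": [[0,0,0],[0,0,0],[0,0,0],[0,0,0],[0,0,0],[0,0,0],[0,0,0],[0,0,0]], "gripper": -1}}

```text
time: 4.55
tool_pos: [456.8, -163.7, 57.9]
tcp_rot: [3.142, 0.0, 0.266]
contact_force: [0.1, 0.1, 0.4]
grip_width: 59.2
```

```bash
python3 - <<'E'
from h import *
go([457,-165.1,58],15.2)
o=get_obs();print(o['moment'])
c=snap('wrist','w3')
cv2.imwrite('pics/w3z.png',cv2.resize(c['image'],None,fx=1.5,fy=1.5,interpolation=cv2.INTER_CUBIC))
E
```

```text
t 4.55 pos [ 456.8 -163.7   57.9] rot [180.     0.    15.22] w 59.2 F [0.1 0.1 0.4]
shift total (units .06) [-0.003  0.024 -0.002] after-turn frame [-0.003  0.024 -0.002] turn(units 8deg) [0.    0.    0.002]
[-0.02148423 -0.00292368 -0.02232744]
```

View pics/w3z.png

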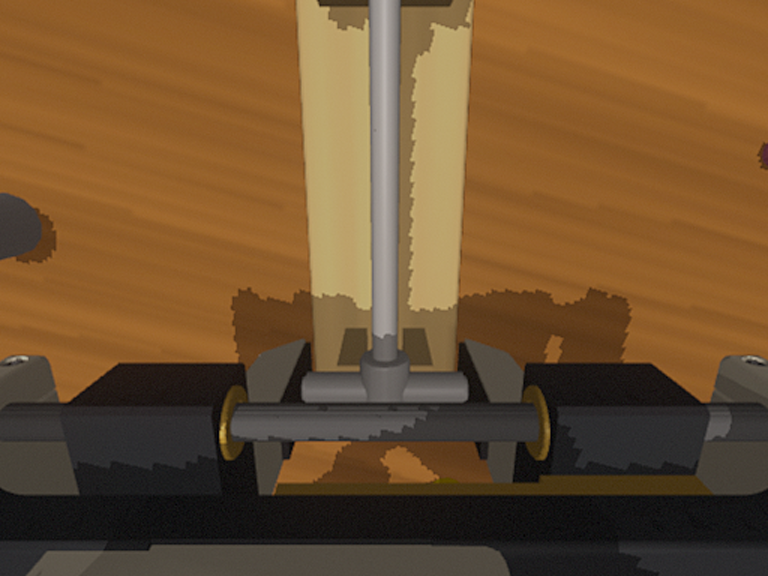

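>>> {"method": "carry_out", "body": {"xyz": [[0,0,-0.06],[0,0,-0.12],[0,0,-0.12],[0,0,-0.06],[0,0,0],[0,0,0]], "dr": [[0,0,0],[0,0,0],[0,0,0],[0,0,0],[0,0,0],[0,0,0]]}}

```text
time: 5.35
tool_pos: [456.7, -163.7, 79.4]
tcp_rot: [-3.142, 0.0, 0.266]
contact_force: [0.7, -0.2, -2.8]
grip_width: 59.0
```

```bash
python3 - <<'E'
from h import *
go([457,-165.1,58],15.2)
o=get_obs();print(o['moment'])
c=snap('side','s4')
cv2.imwrite('pics/s4z.png',cv2.resize(c['image'][170:260,200:300],None,fx=6,fy=6,interpolation=cv2.INTER_CUBIC))
E
```

```text
t 5.35 pos [ 456.7 -163.7   79.4] rot [-1.800e+02  1.000e-02  1.521e+01] w 59.0 F [ 0.7 -0.2 -2.8]
shift total (units .06) [-0.001  0.024  0.357] after-turn frame [-0.002  0.024  0.357] turn(units 8deg) [-0.     0.002  0.002]
[-0.02259755  0.06881435 -0.05641489]
```

View pics/s4z.png

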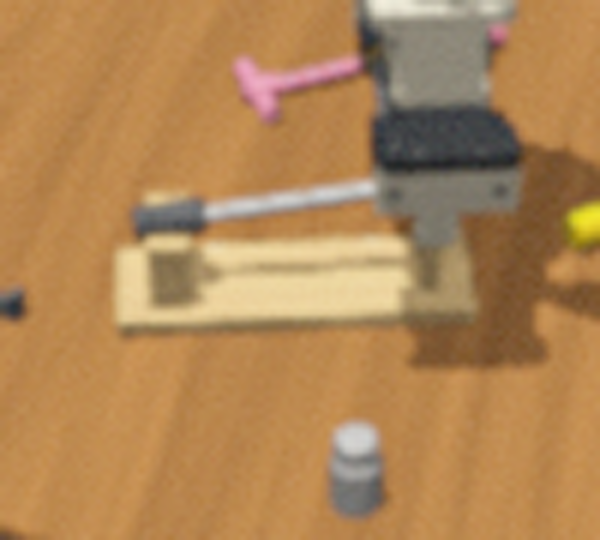

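>>> {"method": "carry_out", "body": {"xyz": [[0,0,-0.1],[0,0,-0.15],[0,0,-0.15],[0,0,-0.1],[0,0,0],[0,0,0]], "dr": [[0,0,0],[0,0,0],[0,0,0],[0,0,0],[0,0,0],[0,0,0]]}}

```text
time: 6.15
tool_pos: [456.7, -163.7, 109.4]
tcp_rot: [3.142, 0.0, 0.266]
contact_force: [0.7, -0.5, -1.5]
grip_width: 59.0
```

```bash
python3 - <<'E'
from h import *
go([457,-165.1,58],15.2)
o=get_obs();print(o['moment'])
c=snap('side','s5')
cv2.imwrite('pics/s5z.png',cv2.resize(c['image'][170:260,200:300],None,fx=6,fy=6,interpolation=cv2.INTER_CUBIC))
E
```

```text
t 6.15 pos [ 456.7 -163.7  109.4] rot [1.800e+02 2.000e-02 1.521e+01] w 59.0 F [ 0.7 -0.5 -1.5]
shift total (units .06) [-0.     0.024  0.857] after-turn frame [-0.001  0.024  0.857] turn(units 8deg) [0.    0.002 0.002]
[-0.10080422  0.13829464 -0.05283996]
```

View pics/s5z.png

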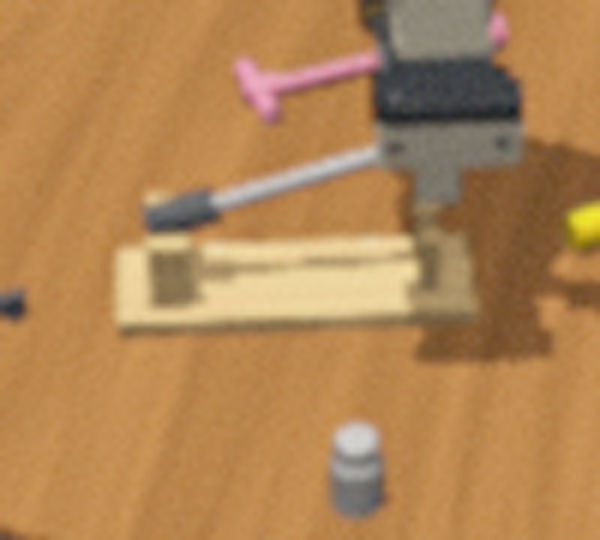

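```bash
cat > k.py <<'E'
from h import *
def model(j): return Ro.from_euler('ZYZYZ',[j[0],j[1]+j[2],j[3],j[4],j[5]+np.pi/2])
o=get_obs();print(np.rad2deg(o['joint_positions']).round(1))
print((model(o['joint_positions']).inv()*Ro.from_euler('xyz',o['tcp_rot'])).as_rotvec(degrees=True).round(2))
th=np.deg2rad(30)
R0=RT(15.2)
L=o # wrist centre est
for sg in (1,-1):
  for al in (30,50,70):
    R=R0*Ro.from_rotvec(sg*np.deg2rad(al)*np.array([np.cos(th),0,np.sin(th)]))
    zt=R.apply([0,0,1]); 
    wc=np.array([457,-164,130])-zt*230
    j1=np.arctan2(wc[1],wc[0])
    for a in (90,115):
      M=(Ro.from_euler('ZY',[j1,np.deg2rad(a)]).inv()*R).as_euler('ZYZ')
      for f in (0,1):
        e=np.array(M) if not f else np.array([M[0]+np.pi,-M[1],M[2]+np.pi])
        e[2]-=np.pi/2; e=(np.rad2deg(e)+180)%360-180
        if f==0 or 1: print(sg,al,'zt',zt.round(2),'wc',wc.round(0),'r',np.hypot(*wc[:2]).round(0),'a',a,'j456',e.round(0))
E
python3 k.py
```

```text
[-28.8  25.1 104.2  -0.   50.8  46. ]Traceback (most recent call last):
  File "k.py", line 4, in <module>
    print((model(o['joint_positions']).inv()*Ro.from_euler('xyz',o['tcp_rot'])).as_rotvec(degrees=True).round(2))
           ~~~~~^^^^^^^^^^^^^^^^^^^^^^
  File "k.py", line 2, in model
    def model(j): return Ro.from_euler('ZYZYZ',[j[0],j[1]+j[2],j[3],j[4],j[5]+np.pi/2])
                         ~~~~~~~~~~~~~^^^^^^^^^^^^^^^^^^^^^^^^^^^^^^^^^^^^^^^^^^^^^^^^^
  File "scipy/spatial/transform/_rotation.pyx", line 1413, in scipy.spatial.transform._rotation.Rotation.from_euler
ValueError: Expected axis specification to be a non-empty string of upto 3 characters, got ZYZYZ
```

```bash
sed -i "s/return Ro.*/return Ro.from_euler('ZYZ',[j[0],j[1]+j[2],j[3]])*Ro.from_euler('YZ',[j[4],j[5]+np.pi\/2])/" k.py; sed -i "s/j1=np.arctan2(wc\[1\],wc\[0\])/j1=np.arctan2(wc[1],wc[0])-np.arcsin(77\/np.hypot(*wc[:2]))/" k.py
python3 k.py
```

```text
[-28.8  25.1 104.2  -0.   50.8  46. ]
[ 0.  0. -0.]
1 30 zt [-0.06  0.43 -0.9 ] wc [ 470. -264.  337.] r 539.0 a 90 j456 [ 19. 108.  56.]
1 30 zt [-0.06  0.43 -0.9 ] wc [ 470. -264.  337.] r 539.0 a 90 j456 [-161. -108. -124.]
1 30 zt [-0.06  0.43 -0.9 ] wc [ 470. -264.  337.] r 539.0 a 115 j456 [18. 84. 48.]
1 30 zt [-0.06  0.43 -0.9 ] wc [ 470. -264.  337.] r 539.0 a 115 j456 [-162.  -84. -132.]
1 50 zt [-0.02  0.68 -0.73] wc [ 463. -321.  298.] r 563.0 a 90 j456 [ 34. 119.  67.]
1 50 zt [-0.02  0.68 -0.73] wc [ 463. -321.  298.] r 563.0 a 90 j456 [-146. -119. -113.]
1 50 zt [-0.02  0.68 -0.73] wc [ 463. -321.  298.] r 563.0 a 115 j456 [29. 97. 54.]
1 50 zt [-0.02  0.68 -0.73] wc [ 463. -321.  298.] r 563.0 a 115 j456 [-151.  -97. -126.]
1 70 zt [ 0.06  0.86 -0.51] wc [ 443. -362.  246.] r 572.0 a 90 j456 [ 51. 126.  84.]
1 70 zt [ 0.06  0.86 -0.51] wc [ 443. -362.  246.] r 572.0 a 90 j456 [-129. -126.  -96.]
1 70 zt [ 0.06  0.86 -0.51] wc [ 443. -362.  246.] r 572.0 a 115 j456 [ 42. 109.  64.]
1 70 zt [ 0.06  0.86 -0.51] wc [ 443. -362.  246.] r 572.0 a 115 j456 [-138. -109. -116.
[... 333 characters left out ...]
 -49. -127.]
-1 50 zt [ 0.32 -0.6  -0.73] wc [383. -26. 298.] r 384.0 a 90 j456 [-34.  62.  42.]
-1 50 zt [ 0.32 -0.6  -0.73] wc [383. -26. 298.] r 384.0 a 90 j456 [ 146.  -62. -138.]
-1 50 zt [ 0.32 -0.6  -0.73] wc [383. -26. 298.] r 384.0 a 115 j456 [-47.  43.  62.]
-1 50 zt [ 0.32 -0.6  -0.73] wc [383. -26. 298.] r 384.0 a 115 j456 [ 133.  -43. -118.]
-1 70 zt [ 0.49 -0.71 -0.51] wc [345.  -1. 246.] r 345.0 a 90 j456 [-49.  51.  42.]
-1 70 zt [ 0.49 -0.71 -0.51] wc [345.  -1. 246.] r 345.0 a 90 j456 [ 131.  -51. -138.]
-1 70 zt [ 0.49 -0.71 -0.51] wc [345.  -1. 246.] r 345.0 a 115 j456 [-72.  38.  73.]
-1 70 zt [ 0.49 -0.71 -0.51] wc [345.  -1. 246.] r 345.0 a 115 j456 [ 108.  -38. -107.]
```

>>> {"method": "carry_out", "body": {"xyz": [[0.06,0,-0.08],[0.06,0,-0.08],[0.06,0,-0.08],[0.06,0,-0.08],[0,0,0]], "dr": [[0,0,0],[0,0,0],[0,0,0],[0,0,0],[0,0,0]]}}

```text
time: 6.82
tool_pos: [471.4, -159.9, 129.2]
tcp_rot: [3.141, -0.001, 0.266]
contact_force: [0.4, 0.3, -3.6]
grip_width: 59.0
```

```bash
python3 - <<'E'
from h import *
go([457,-165.1,58],15.2)
o=get_obs();print(o['moment'])
c=snap('side','s6')
cv2.imwrite('pics/s6z.png',cv2.resize(c['image'][170:260,200:300],None,fx=6,fy=6,interpolation=cv2.INTER_CUBIC))
E
```

```text
t 6.83 pos [ 471.4 -159.9  129.2] rot [ 1.7995e+02 -6.0000e-02  1.5240e+01] w 59.0 F [ 0.4  0.3 -3.6]
shift total (units .06) [-0.255  0.02   1.186] after-turn frame [-0.254  0.021  1.186] turn(units 8deg) [ 0.006 -0.007  0.005]
[ 0.04034525 -0.01926629 -0.0232707 ]
```

View pics/s6z.png

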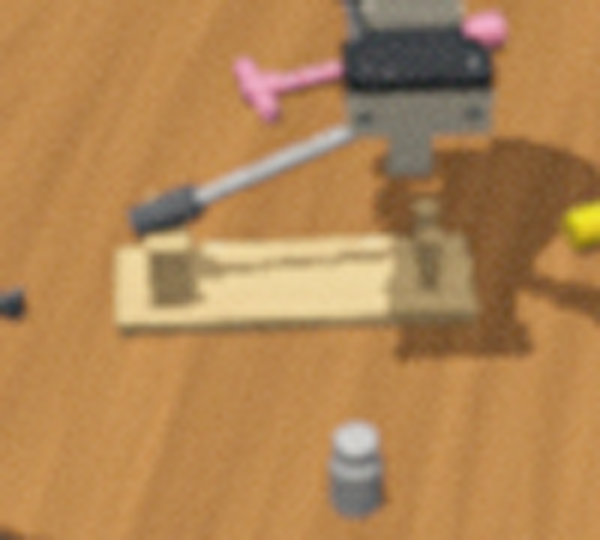

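>>> {"method": "carry_out", "body": {"xyz": [[0,0,0],[0,0,0],[0,0,0],[0,0,0],[0,0,0],[0,0,0],[0,0,0],[0,0,0]], "dr": [[0.61,0,0.34],[0.61,0,0.34],[0.61,0,0.34],[0.61,0,0.34],[0.61,0,0.34],[0.61,0,0.34],[0,0,0],[0,0,0]]}}

```text
time: 7.88
tool_pos: [470.7, -159.8, 128.6]
tcp_rot: [-2.639, 0.071, -0.006]
contact_force: [1.0, 0.4, -3.1]
grip_width: 59.1
```

```bash
python3 - <<'E'
from h import *
go([471.4,-159.9,129],15.2)
o=get_obs();print(o['moment'],np.rad2deg(o['joint_positions']).round(0))
c=snap('side','s7')
cv2.imwrite('pics/s7z.png',cv2.resize(c['image'][130:260,180:310],None,fx=4.5,fy=4.5,interpolation=cv2.INTER_CUBIC))
E
```

```text
t 7.88 pos [ 470.7 -159.8  128.6] rot [-151.18    4.04   -0.37] w 59.1 F [ 1.   0.4 -3.1]
shift total (units .06) [ 0.011 -0.002 -0.007] after-turn frame [ 0.011  0.005 -0.007] turn(units 8deg) [-3.647e+00  2.000e-03 -2.031e+00]
[-3.37554172e-01 -6.55554590e-05  4.51351689e-02] [-39.  34.  91.  20.  78.  44.]
```

View pics/s7z.png

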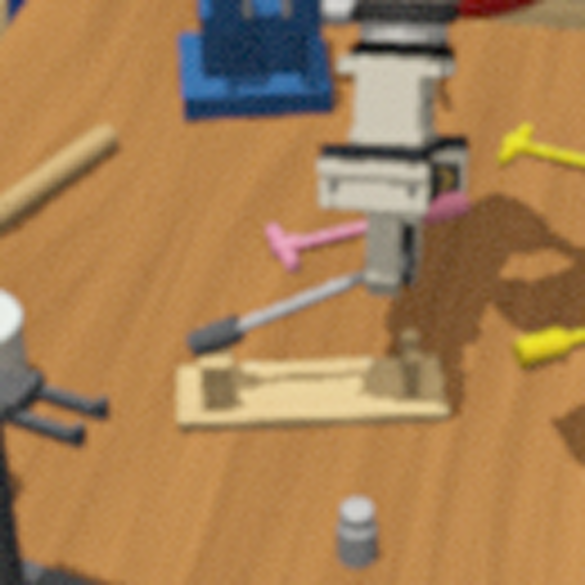

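>>> {"method": "carry_out", "body": {"xyz": [[0,0,0],[0,0,0],[0,0,0],[0,0,0],[0,0,0],[0,0,0],[0,0,0],[0,0,0]], "dr": [[0.61,0,0.34],[0.61,0,0.34],[0.61,0,0.34],[0.61,0,0.34],[0.61,0,0.34],[0.61,0,0.34],[0.5,0,0.28],[0,0,0]]}}

```text
time: 8.93
tool_pos: [470.8, -159.7, 128.6]
tcp_rot: [-2.092, 0.296, -0.239]
contact_force: [2.5, 3.5, 2.1]
grip_width: 59.0
```

```bash
python3 - <<'E'
from h import *
go([471.4,-159.9,129],15.2)
o=get_obs();print(o['moment'],np.rad2deg(o['joint_positions']).round(0))
print(Ro.from_euler('xyz',o['tcp_rot']).as_matrix().round(2))
c=snap('side','s8')
cv2.imwrite('pics/s8z.png',cv2.resize(c['image'][130:260,180:310],None,fx=4.5,fy=4.5,interpolation=cv2.INTER_CUBIC))
E
```

```text
t 8.93 pos [ 470.8 -159.7  128.6] rot [-119.89   16.94  -13.67] w 59.0 F [2.5 3.5 2.1]
shift total (units .06) [ 0.008 -0.008 -0.005] after-turn frame [ 0.009  0.005 -0.007] turn(units 8deg) [-7.827e+00 -1.000e-03 -4.358e+00]
[ 0.35529585 -0.81939716  0.0667718 ] [-50.  47.  87.  38.  97.  50.]
[[ 0.93 -0.36  0.06]
 [-0.23 -0.42  0.88]
 [-0.29 -0.83 -0.48]]
```

View pics/s8z.png

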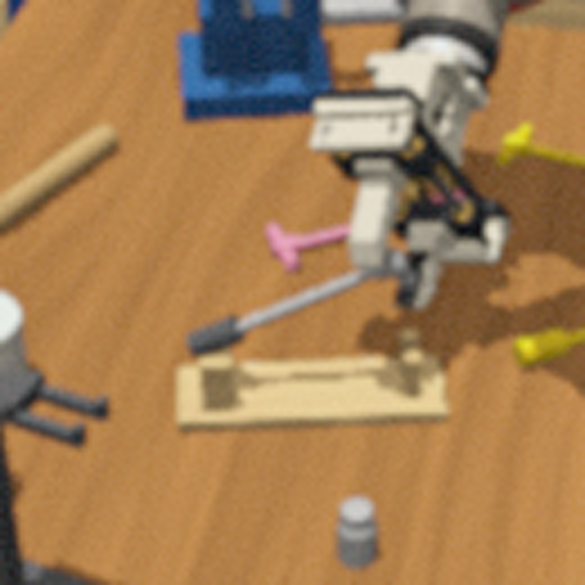

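>>> {"method": "carry_out", "body": {"xyz": [[-0.024,-0.07,-0.04],[-0.048,-0.138,-0.08],[-0.048,-0.138,-0.08],[-0.048,-0.138,-0.08],[-0.024,-0.07,-0.04],[0,0,0]], "dr": [[0,0,0],[0,0,0],[0,0,0],[0,0,0],[0,0,0],[0,0,0]]}}

```text
time: 9.72
tool_pos: [470.9, -160.1, 169.1]
tcp_rot: [-2.094, 0.295, -0.239]
contact_force: [-0.3, -0.0, -3.2]
grip_width: 58.9
```

```bash
python3 - <<'E'
from h import *
go([471.4,-159.9,129],15.2)
o=get_obs();print(o['moment'])
c=snap('side','s9')
cv2.imwrite('pics/s9z.png',cv2.resize(c['image'][130:260,180:310],None,fx=4.5,fy=4.5,interpolation=cv2.INTER_CUBIC))
E
```

```text
t 9.72 pos [ 470.9 -160.1  169.1] rot [-120.     16.9   -13.68] w 58.9 F [-0.3 -0.  -3.2]
shift total (units .06) [0.201 0.55  0.323] after-turn frame [ 0.009 -0.001  0.669] turn(units 8deg) [-7.813e+00 -2.000e-03 -4.357e+00]
[-0.95671063  0.32699999 -0.0233361 ]
```

View pics/s9z.png

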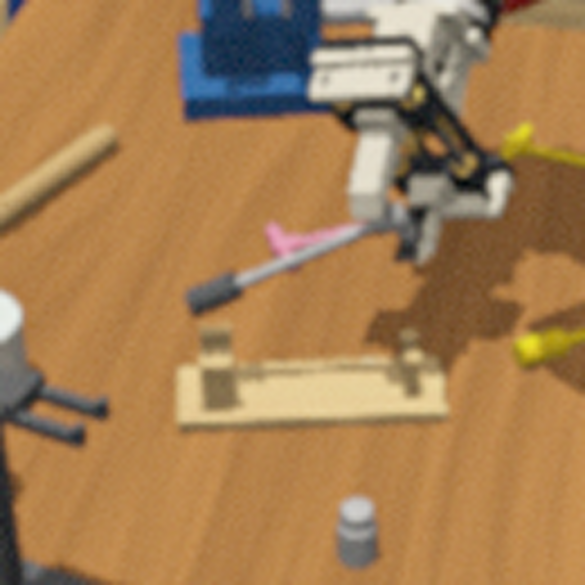

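```bash
python3 - <<'E'
from h import *
o=get_obs();R=Ro.from_euler('xyz',o['tcp_rot']);a=np.deg2rad(15.2)
y=np.array([-np.sin(a),np.cos(a),0])
print('axis tool',(-R.inv().apply(y)).round(3))
R2=Ro.from_rotvec(-np.deg2rad(28)*y)*R
print(R2.as_matrix().round(2)); print('up in tool before/after',R.as_matrix()[2].round(3),R2.as_matrix()[2].round(3))
zt=R2.apply([0,0,1]);wc=np.array([471,-160,245])-zt*230
j1=np.arctan2(wc[1],wc[0])-np.arcsin(77/np.hypot(*wc[:2]))
for A in (90,115,130):
  e=(Ro.from_euler('ZY',[j1,np.deg2rad(A)]).inv()*R2).as_euler('ZYZ',degrees=True);print(wc.round(),np.rad2deg(j1),e-[0,0,90])
E
```

```text
axis tool [ 0.462  0.316 -0.829]
[[ 0.97  0.06  0.25]
 [-0.22 -0.31  0.93]
 [ 0.14 -0.95 -0.29]]
up in tool before/after [-0.291 -0.829 -0.478] [ 0.136 -0.949 -0.285]
[ 414. -373.  311.] -49.94576373634498 [ 70.0152603  123.34910666  70.52860075]
[ 414. -373.  311.] -49.94576373634498 [ 57.97221999 112.18375246  45.12960212]
[ 414. -373.  311.] -49.94576373634498 [ 53.91869312 103.74571359  32.07414121]
```

>>> {"method": "carry_out", "body": {"xyz": [[0,0,0],[0,0,0],[0,0,0],[0,0,0],[0,0,0],[0,0,0],[0,0,0],[0,0,0]], "dr": [[0.12,0.08,-0.21],[0.23,0.16,-0.415],[0.23,0.16,-0.415],[0.23,0.16,-0.415],[0.23,0.16,-0.415],[0.23,0.16,-0.415],[0.23,0.16,-0.415],[0.12,0.08,-0.21]]}}

```text
time: 10.78
tool_pos: [470.7, -160.1, 168.3]
tcp_rot: [-1.861, -0.14, -0.222]
contact_force: [0.1, -0.0, -3.0]
grip_width: 58.9
```

>>> {"method": "carry_out", "body": {"xyz": [[0.015,-0.1,-0.03],[0.03,-0.22,-0.065],[0.043,-0.3,-0.09],[0.043,-0.3,-0.09],[0.03,-0.22,-0.065],[0.015,-0.1,-0.03],[0,0,0],[0,0,0]], "dr": [[0,0,0],[0,0,0],[0,0,0],[0,0,0],[0,0,0],[0,0,0],[0,0,0],[0,0,0]]}}

```text
time: 11.78
tool_pos: [470.6, -159.7, 246.7]
tcp_rot: [-1.862, -0.138, -0.221]
contact_force: [0.1, -0.2, -2.7]
grip_width: 59.1
```

```bash
python3 - <<'E'
from h import *
go([471.4,-159.9,245],15.2)
o=get_obs();print(o['moment'],np.rad2deg(o['joint_positions']).round(0))
print(Ro.from_euler('xyz',o['tcp_rot']).as_matrix().round(2))
c=snap('side','s10');d=snap('top','t10')
cv2.imwrite('pics/s10z.png',np.hstack([cv2.resize(c['image'][80:260,180:310],None,fx=3,fy=3,interpolation=cv2.INTER_CUBIC),cv2.resize(d['image'][100:280,250:380],None,fx=3,fy=3,interpolation=cv2.INTER_CUBIC)]))
E
```

```text
t 11.78 pos [ 470.6 -159.7  246.7] rot [-106.68   -7.89  -12.69] w 59.1 F [ 0.1 -0.2 -2.7]
shift total (units .06) [0.01  0.029 0.009] after-turn frame [0.013 0.007 0.028] turn(units 8deg) [-8.72  -3.042 -2.362]
[-1.03493801  0.54455611  0.00956622] [-55.  40.  91.  50. 107.  29.]
[[ 0.97  0.07  0.25]
 [-0.22 -0.31  0.93]
 [ 0.14 -0.95 -0.28]]
```

View pics/s10z.png

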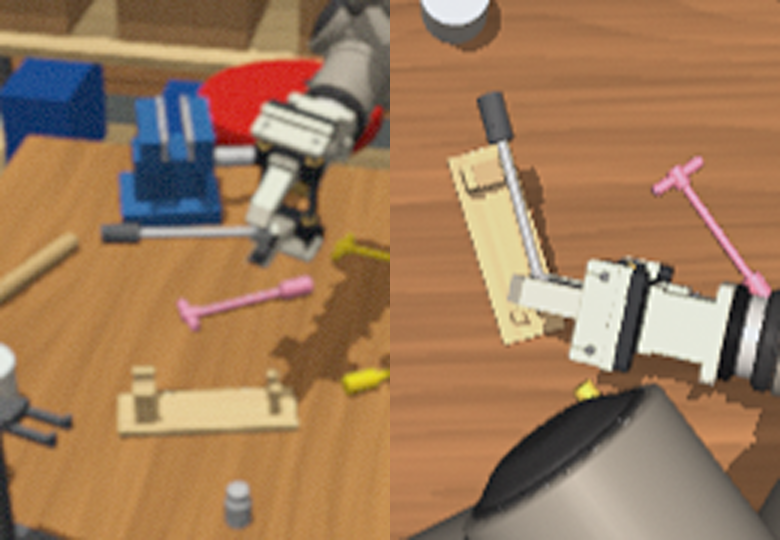

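>>> {"method": "carry_out", "body": {"xyz": [[0,-0.1,0],[0,-0.1,0],[0,0,0],[0,0,0],[0,0,0],[0,0,0],[0,0,0],[0,0,0]], "dr": [[-0.73,-0.25,-0.2],[-0.73,-0.25,-0.2],[-0.73,-0.25,-0.2],[-0.73,-0.25,-0.2],[-0.73,-0.25,-0.2],[-0.73,-0.25,-0.2],[-0.73,-0.25,-0.2],[-0.73,-0.25,-0.2]]}}

```text
time: 12.88
tool_pos: [469.7, -155.2, 258.1]
tcp_rot: [-2.734, -0.119, 0.13]
contact_force: [1.1, 0.6, -3.8]
grip_width: 59.1
```

>>> {"method": "carry_out", "body": {"xyz": [[0,0,0],[0,0,0],[0,0,0],[0,0,0],[0,0,0],[0,0,0]], "dr": [[-0.73,-0.25,-0.2],[-0.73,-0.25,-0.2],[-0.73,-0.25,-0.2],[-0.73,-0.25,-0.2],[0,0,0],[0,0,0]]}}

```text
time: 13.62
tool_pos: [469.6, -155.2, 257.9]
tcp_rot: [3.137, -0.006, 0.265]
contact_force: [0.7, -0.6, -3.5]
grip_width: 59.0
```

```bash
python3 - <<'E'
from h import *
go([471.4,-159.9,258],15.2)
o=get_obs();print(o['moment'])
c=snap('side','s11')
cv2.imwrite('pics/s11z.png',cv2.resize(c['image'][80:260,180:310],None,fx=3,fy=3,interpolation=cv2.INTER_CUBIC))
E
```

```text
t 13.62 pos [ 469.6 -155.2  257.9] rot [179.73  -0.36  15.18] w 59.0 F [ 0.7 -0.6 -3.5]
shift total (units .06) [ 0.008  0.083 -0.002] after-turn frame [ 0.008  0.083 -0.002] turn(units 8deg) [ 0.034 -0.045 -0.003]
[-0.03122744  0.0472286  -0.02980783]
```

View pics/s11z.png

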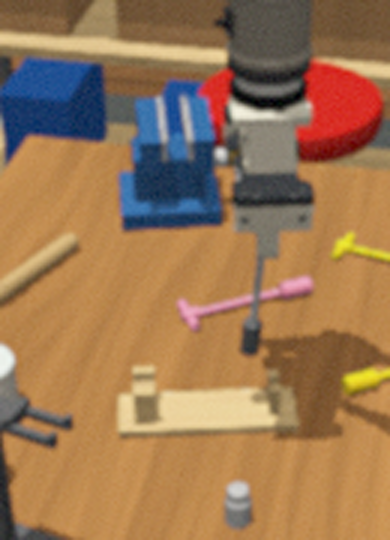

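>>> {"method": "carry_out", "body": {"xyz": [[0,0,0],[0,0,0],[0,0,0]], "dr": [[0.034,-0.045,0],[0,0,0],[0,0,0]], "gripper": 0.28}}

```text
time: 14.05
tool_pos: [469.8, -155.7, 258.2]
tcp_rot: [3.139, -0.0, 0.265]
contact_force: [-0.6, 0.0, -2.9]
grip_width: 58.9
```

```bash
cat > look.py <<'E'
from h import *
import sys
go([471.4,-159.9,258],15.2)
o=get_obs();print(o['moment'],o['grip_width'])
c=snap('side',sys.argv[1]);T=snap('wrist','w'+sys.argv[1])
cv2.imwrite(f'pics/{sys.argv[1]}z.png',np.hstack([cv2.resize(c['image'][135:225,230:300],None,fx=4,fy=4,interpolation=cv2.INTER_CUBIC),cv2.resize(T['image'],(480,360))]))
E
python3 look.py s12
```

```text
t 14.05 pos [ 469.8 -155.7  258.2] rot [ 1.7984e+02 -1.0000e-02  1.5170e+01] w 58.9 F [-0.6  0.  -2.9]
shift total (units .06) [0.007 0.074 0.003] after-turn frame [0.007 0.074 0.003] turn(units 8deg) [ 0.019 -0.001 -0.003]
[ 0.00762125  0.05590382 -0.00152667] 58.94346116925601
```

View pics/s12z.png

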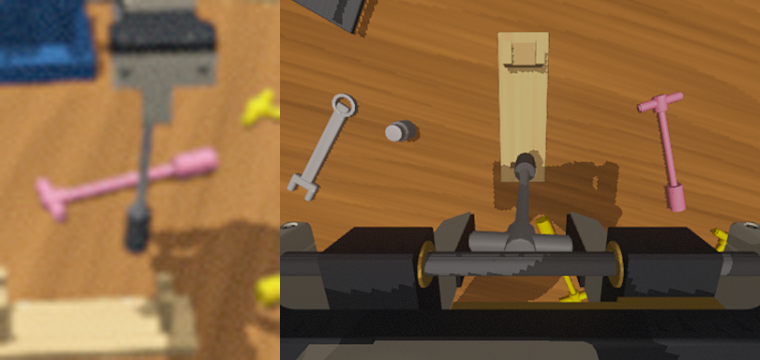

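>>> {"method": "carry_out", "body": {"xyz": [[0,0,0],[0,0,0],[0,0,0],[0,0,0]], "dr": [[0,0,0],[0,0,0],[0,0,0],[0,0,0]], "gripper": 0.29}}

```text
time: 14.65
tool_pos: [469.9, -155.4, 258.3]
tcp_rot: [3.138, -0.0, 0.265]
contact_force: [-0.2, -0.4, -3.4]
grip_width: 59.3
```

```bash
python3 look.py s13
```

```text
t 14.65 pos [ 469.9 -155.4  258.3] rot [ 1.7982e+02 -1.0000e-02  1.5210e+01] w 59.3 F [-0.2 -0.4 -3.4]
shift total (units .06) [0.005 0.078 0.006] after-turn frame [0.005 0.078 0.006] turn(units 8deg) [ 0.023 -0.002  0.001]
[ 0.05567102 -0.01118726  0.00610645] 59.25102641204941
```

View pics/s13z.png

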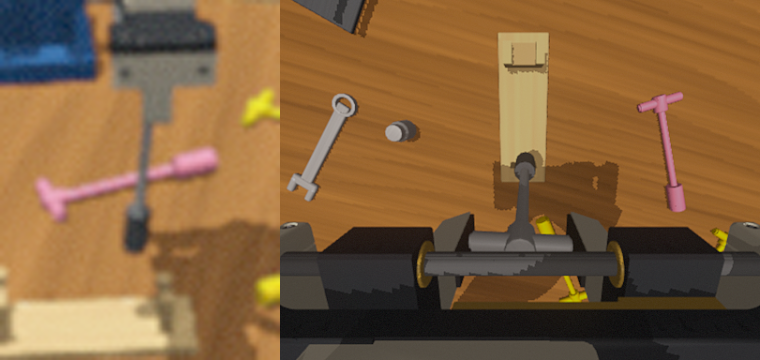

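>>> {"method": "carry_out", "body": {"xyz": [[0,0,0],[0,0,0],[0,0,0]], "dr": [[0,0,0],[0,0,0],[0,0,0]], "gripper": 0.295}}

```text
time: 15.12
tool_pos: [469.8, -155.5, 258.3]
tcp_rot: [3.139, -0.0, 0.265]
contact_force: [0.2, -0.0, -2.5]
grip_width: 59.8
```

```bash
python3 look.py s14
```

```text
t 15.12 pos [ 469.8 -155.5  258.3] rot [ 1.7982e+02 -1.0000e-02  1.5210e+01] w 59.8 F [ 0.2 -0.  -2.5]
shift total (units .06) [0.006 0.078 0.005] after-turn frame [0.006 0.078 0.005] turn(units 8deg) [ 0.022 -0.001  0.001]
[ 0.04955511 -0.00649135  0.08296999] 59.7857659080551
```

View pics/s14z.png

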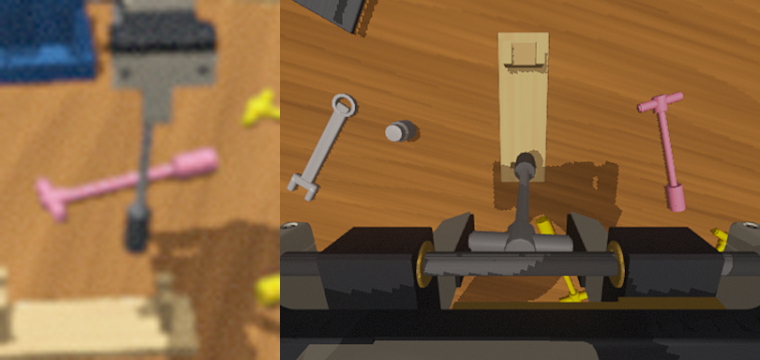

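```bash
cat > tilt.py <<'E'
from h import *
import sys
g=sys.argv[1]; S=ld(g);W=ld('w'+g); p=np.array([float(x) for x in sys.argv[2:5]]); psi=np.deg2rad(float(sys.argv[5]))
for th in (0,5,10,15,20):
    e=p+165*np.array([np.sin(np.deg2rad(th))*np.cos(psi),np.sin(np.deg2rad(th))*np.sin(psi),-np.cos(np.deg2rad(th))])
    u=proj(S,e);w=proj(W,e); print(th,'sidecrop',((u[0]-230)*4,(u[1]-135)*4),'wristcrop',(280+w[0]*480/512,w[1]*360/384))
E
python3 tilt.py s14 469.8 -155.5 255 15.2
```

```text
0 sidecrop (np.float64(147.1785629913154), np.float64(250.25553029673245)) wristcrop (np.float64(519.5226437851785), np.float64(170.6359341921338))
5 sidecrop (np.float64(129.66436527821725), np.float64(250.32108227705373)) wristcrop (np.float64(519.5028025331335), np.float64(158.7400853514783))
10 sidecrop (np.float64(112.26763087466497), np.float64(249.1689249509517)) wristcrop (np.float64(519.4842091304797), np.float64(146.754408132967))
15 sidecrop (np.float64(95.09314424364788), np.float64(246.80179596150458)) wristcrop (np.float64(519.4668716612757), np.float64(134.6300660459306))
20 sidecrop (np.float64(78.2456749580573), np.float64(243.2278444984471)) wristcrop (np.float64(519.4508241145975), np.float64(122.31587635066712))
```

>>> {"method": "carry_out", "body": {"xyz": [[0,0,0],[0,0,0],[0,0,0]], "dr": [[0,0,0],[0,0,0],[0,0,0]], "gripper": 0.3}}

```text
time: 15.6
tool_pos: [469.8, -155.5, 258.3]
tcp_rot: [3.138, -0.0, 0.265]
contact_force: [0.7, -1.2, -3.6]
grip_width: 59.9
```

```bash
python3 look.py s15
```

```text
t 15.6 pos [ 469.8 -155.5  258.3] rot [ 1.7982e+02 -1.0000e-02  1.5200e+01] w 59.9 F [ 0.7 -1.2 -3.6]
shift total (units .06) [0.006 0.078 0.005] after-turn frame [0.006 0.078 0.005] turn(units 8deg) [ 0.022 -0.001  0.   ]
[ 0.04922001  0.08003743 -0.01923416] 59.88929857424146
```

View pics/s15z.png

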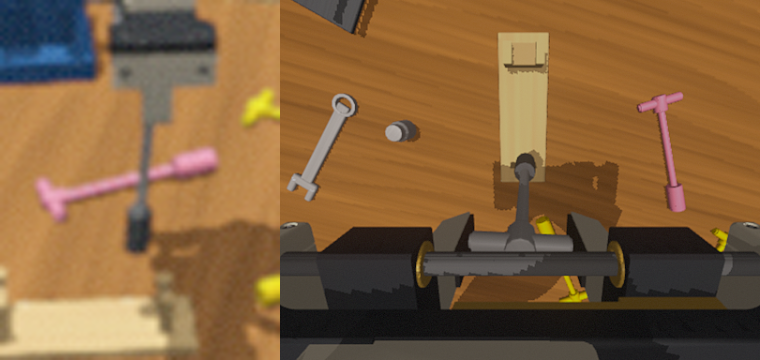

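>>> {"method": "carry_out", "body": {"xyz": [[0,0,0],[0,0,0],[0,0,0],[0,0,0],[0,0,0]], "dr": [[0,0,0],[0,0,0],[0,0,0],[0,0,0],[0,0,0]], "gripper": -1}}

```text
time: 16.32
tool_pos: [469.9, -155.5, 258.3]
tcp_rot: [3.138, -0.0, 0.265]
contact_force: [0.2, 0.5, -2.6]
grip_width: 59.2
```

```bash
python3 look.py s16; python3 -c "
from h import *
go([545,150,258],-14.3)"
```

```text
t 16.32 pos [ 469.9 -155.5  258.3] rot [ 1.7982e+02 -1.0000e-02  1.5210e+01] w 59.2 F [ 0.2  0.5 -2.6]
shift total (units .06) [0.005 0.078 0.005] after-turn frame [0.005 0.078 0.005] turn(units 8deg) [ 0.023 -0.002  0.001]
[ 0.00113197  0.02099668 -0.00515751] 59.21321632879257
t 16.43 pos [ 469.8 -155.5  258.3] rot [ 1.7982e+02 -1.0000e-02  1.5200e+01] w 58.7 F [ 0.3  0.3 -2.8]
shift total (units .06) [ 2.544 -4.585 -0.009] after-turn frame [-4.400e-02 -5.243e+00  5.000e-03] turn(units 8deg) [ 0.022 -0.007  3.688]
```

View pics/s16z.png

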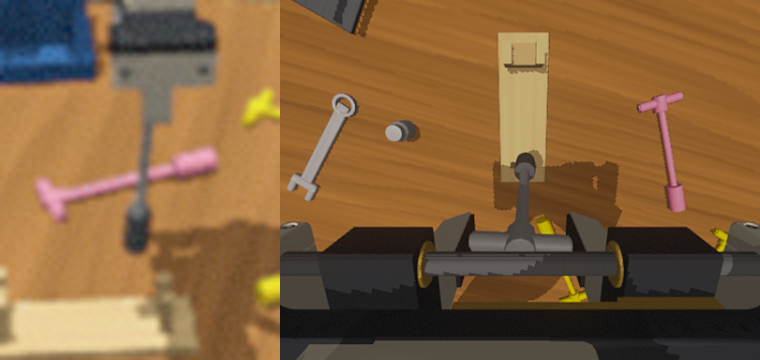

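>>> {"method": "carry_out", "body": {"xyz": [[0,0,0],[0,0,0],[0,0,0],[0,0,0],[0,0,0],[0,0,0],[0,-0.15,0],[0,-0.3,0]], "dr": [[0.02,0,0.4],[0,0,0.7],[0,0,0.7],[0,0,0.7],[0,0,0.7],[0,0,0.49],[0,0,0],[0,0,0]]}}

```text
time: 17.42
tool_pos: [476.7, -128.7, 258.3]
tcp_rot: [-3.142, -0.0, -0.25]
contact_force: [-0.3, 0.6, -4.0]
grip_width: 59.1
```

>>> {"method": "carry_out", "body": {"xyz": [[0,-0.45,0],[0,-0.6,0],[0,-0.7,0],[0,-0.7,0],[0,-0.7,0],[0,-0.6,0],[0,-0.45,0],[-0.04,-0.3,0]], "dr": [[0,0,0],[0,0,0],[0,0,0],[0,0,0],[0,0,0],[0,0,0],[0,0,0],[0,0,0]]}}

```text
time: 18.42
tool_pos: [540.7, 135.3, 258.1]
tcp_rot: [-3.142, -0.0, -0.247]
contact_force: [-0.3, -0.2, -3.5]
grip_width: 59.1
```

>>> {"method": "carry_out", "body": {"xyz": [[0,-0.2,0],[0,-0.09,0],[0,0,0],[0,0,0]], "dr": [[0,0,0],[0,0,0],[0,0,0],[0,0,0]]}}

```text
time: 18.92
tool_pos: [545.2, 149.1, 258.3]
tcp_rot: [3.141, -0.0, -0.251]
contact_force: [0.5, -1.1, -3.5]
grip_width: 58.5
```

```bash
python3 - <<'E'
from h import *
go([617.8,131.2,258],-14.3)
c=snap('wrist','w17');d=snap('side','s17');snap('top','t17')
cv2.imwrite('pics/w17z.png',cv2.resize(c['image'],None,fx=1.5,fy=1.5,interpolation=cv2.INTER_CUBIC))
cv2.imwrite('pics/s17z.png',cv2.resize(d['image'][130:340,130:290],None,fx=2.8,fy=2.8,interpolation=cv2.INTER_CUBIC))
E
```

```text
t 18.93 pos [545.2 149.1 258.3] rot [ 1.7997e+02 -2.0000e-02 -1.4360e+01] w 58.5 F [ 0.5 -1.1 -3.5]
shift total (units .06) [ 1.246 -0.012  0.005] after-turn frame [ 1.246 -0.01   0.005] turn(units 8deg) [ 0.003 -0.002 -0.008]
```

View pics/w17z.png

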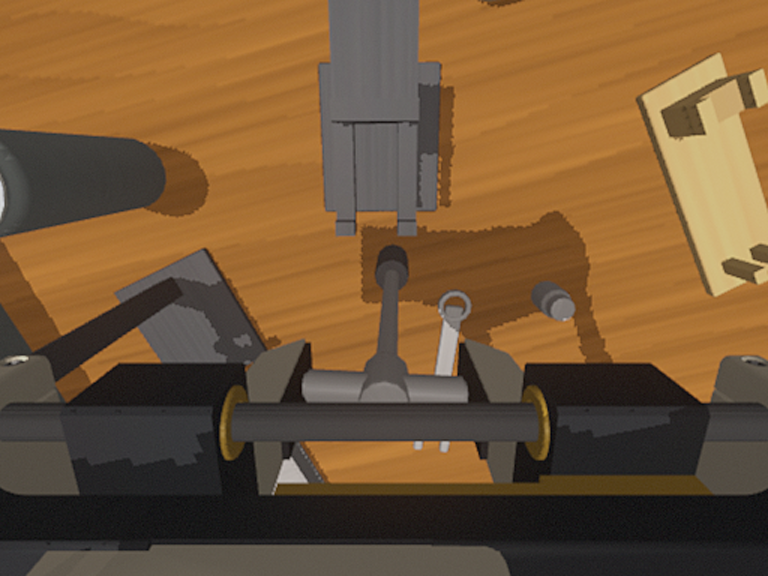

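View pics/s17z.png

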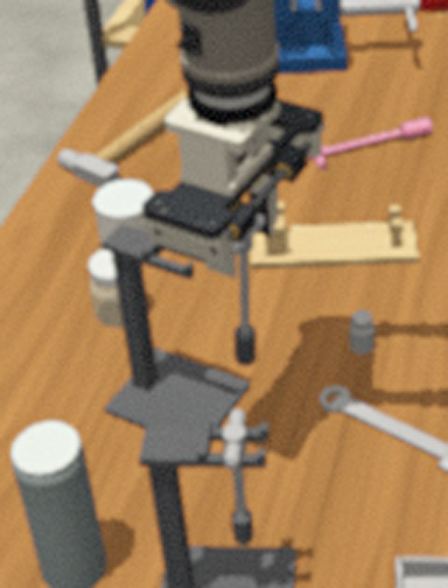

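```bash
python3 - <<'E'
from h import *
c=ld('w17'); f=lambda X,Y:((X+.5)/1.5-.5,(Y+.5)/1.5-.5)
np.set_printoptions(precision=1,suppress=True)
L=onz(c,*f(346,234),215);R=onz(c,*f(407.3,234.5),215);m=(L+R)/2;d=L-R
print(L,R,m,np.linalg.norm(d),'yaw',np.rad2deg(np.arctan2(d[1],d[0]))-90)
bl=onz(c,*f(331,122),217);br=onz(c,*f(419,121.5),217);m2=(bl+br)/2;d=bl-br;print(bl,br,m2,np.linalg.norm(d),np.rad2deg(np.arctan2(d[1],d[0]))-90, np.linalg.norm(m2-m))
v=m2-m;print('yaw axis',np.rad2deg(np.arctan2(v[1],v[0])));v/=np.linalg.norm(v)
print('seat',m+25*v,m2-20*v)
print(proj(c,[545.2,149.1,255.3]),(np.array(proj(c,[545.2,149.1,255.3]))+.5)*1.5-.5)
for side,uv in (('bar ends',((303,388),(467,388))),): print([onz(c,*f(*q),255.3) for q in uv])
E
```

```text
[598.3 152.7 215. ] [591.6 127.8 215. ] [595.  140.3 215. ] 25.802973949762357 yaw -14.905056222698718
[641.9 146.1 217. ] [633.6 113.2 217. ] [637.7 129.7 217. ] 33.99332014748499 -14.1226736086372 44.1353833511362
yaw axis -13.941649919442353
seat [619.2 134.3 216.1] [618.4 134.5 216.1]
(np.float64(257.2284973724757), np.float64(259.7919125366168)) [386.1 389.9]
[array([553.5, 178.3, 255.3]), array([538.6, 120.3, 255.3])]
```

>>> {"method": "carry_out", "body": {"xyz": [[0.05,-0.055,0],[0.15,0,0],[0.2,0,0],[0.25,0,0],[0.25,0,0],[0.2,0,0],[0.1,0,0],[0,0,0]], "dr": [[0,0,0],[0,0,0],[0,0,0],[0,0,0],[0,0,0],[0,0,0],[0,0,0],[0,0,0]]}}

```text
time: 20.08
tool_pos: [616.1, 135.0, 258.0]
tcp_rot: [3.141, 0.0, -0.25]
contact_force: [0.2, -0.9, -3.0]
grip_width: 59.1
```

```bash
python3 - <<'E'
from h import *
go([618.6,134,218],-14.3)
c=snap('wrist','w18');d=snap('side','s18')
cv2.imwrite('pics/w18z.png',cv2.resize(c['image'][60:310,130:380],None,fx=2.4,fy=2.4,interpolation=cv2.INTER_CUBIC))
cv2.imwrite('pics/s18z.png',cv2.resize(d['image'][130:340,130:290],None,fx=2.8,fy=2.8,interpolation=cv2.INTER_CUBIC))
E
```

```text
t 20.07 pos [616.1 135.  258. ] rot [179.98   0.   -14.33] w 59.1 F [ 0.2 -0.9 -3. ]
shift total (units .06) [0.045 0.005 0.666] after-turn frame [0.045 0.006 0.666] turn(units 8deg) [ 0.002  0.    -0.004]
```

View pics/w18z.png

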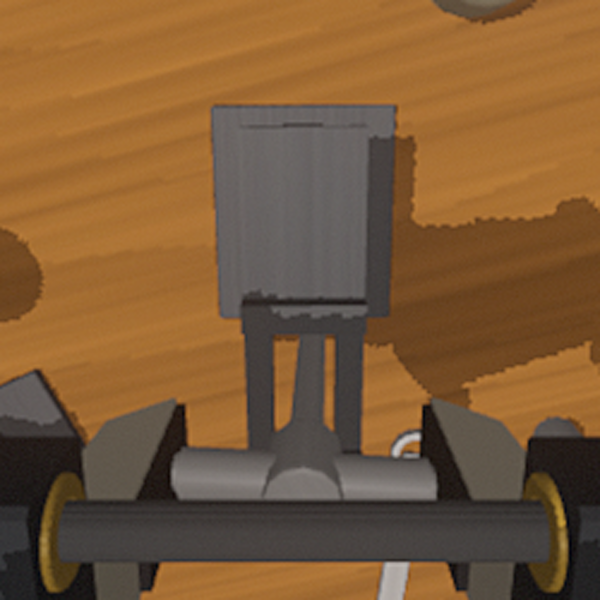

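View pics/s18z.png

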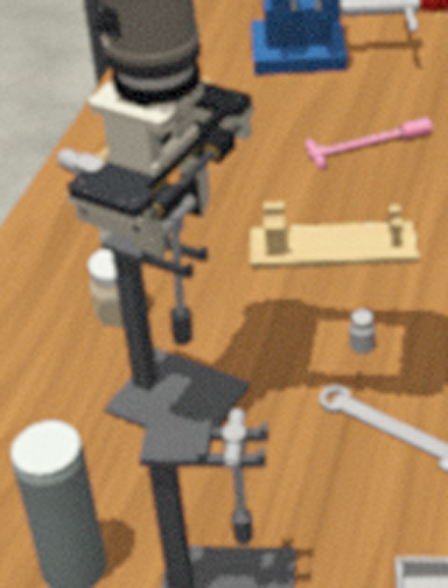

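>>> {"method": "carry_out", "body": {"xyz": [[0.035,0,0.05],[0,0,0.12],[0,0,0.15],[0,0,0.12],[0,0,0.08],[0,0,0.05],[0,0,0.02],[0,0,0]], "dr": [[0,0,0],[0,0,0],[0,0,0],[0,0,0],[0,0,0],[0,0,0],[0,0,0],[0,0,0]]}}

```text
time: 21.18
tool_pos: [618.0, 134.6, 223.0]
tcp_rot: [3.142, -0.001, -0.25]
contact_force: [-0.5, -0.1, -3.5]
grip_width: 58.9
```

```bash
python3 - <<'E'
from h import *
go([618.6,134,218],-14.3)
c=snap('wrist','w19');d=snap('side','s19')
cv2.imwrite('pics/w19z.png',np.hstack([cv2.resize(c['image'][160:310,180:330],None,fx=2.8,fy=2.8,interpolation=cv2.INTER_CUBIC),cv2.resize(d['image'][190:270,160:230],(368,420),interpolation=cv2.INTER_CUBIC)]))
E
```

```text
t 21.18 pos [618.  134.6 223. ] rot [ 1.7999e+02 -3.0000e-02 -1.4320e+01] w 58.9 F [-0.5 -0.1 -3.5]
shift total (units .06) [0.013 0.007 0.083] after-turn frame [0.013 0.007 0.083] turn(units 8deg) [ 0.001 -0.004 -0.002]
```

View pics/w19z.png

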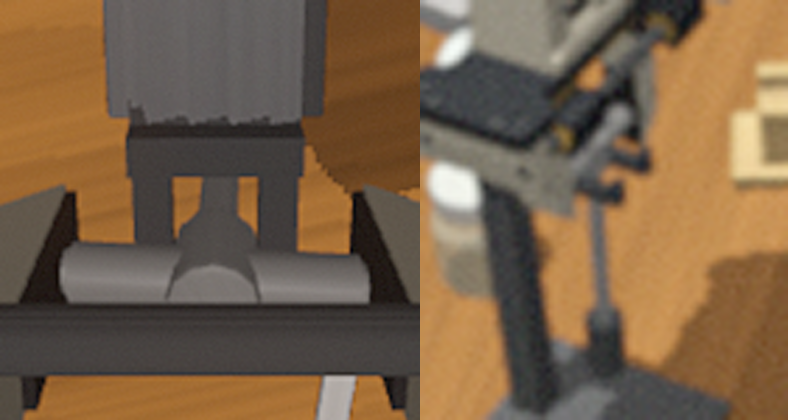

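>>> {"method": "carry_out", "body": {"xyz": [[0.01,0.005,0.025],[0,0,0.02],[0,0,0.015],[0,0,0],[0,0,0]], "dr": [[0,0,0],[0,0,0],[0,0,0],[0,0,0],[0,0,0]]}}

```text
time: 21.9
tool_pos: [618.4, 134.2, 219.3]
tcp_rot: [3.141, -0.0, -0.25]
contact_force: [0.7, 0.3, -3.7]
grip_width: 59.1
```

>>> {"method": "carry_out", "body": {"xyz": [[0,0,0.015],[0,0,0.015],[0,0,0],[0,0,0]], "dr": [[0,0,0],[0,0,0],[0,0,0],[0,0,0]]}}

```text
time: 22.4
tool_pos: [618.6, 134.2, 218.7]
tcp_rot: [-3.141, -0.002, -0.25]
contact_force: [-2.3, -1.1, 5.1]
grip_width: 59.0
```

```bash
python3 - <<'E'
from h import *
go([618.6,134,218],-14.3)
print(get_obs()['moment'])
c=snap('wrist','w20');d=snap('side','s20')
cv2.imwrite('pics/w20z.png',np.hstack([cv2.resize(c['image'][160:310,180:330],None,fx=2.8,fy=2.8,interpolation=cv2.INTER_CUBIC),cv2.resize(d['image'][190:270,160:230],(368,420),interpolation=cv2.INTER_CUBIC)]))
E
```

```text
t 22.4 pos [618.6 134.2 218.7] rot [-1.7998e+02 -1.1000e-01 -1.4310e+01] w 59.0 F [-2.3 -1.1  5.1]
shift total (units .06) [0.001 0.003 0.011] after-turn frame [0.001 0.003 0.011] turn(units 8deg) [-0.002 -0.013 -0.002]
[0.03404275 0.45797804 0.03332363]
```

View pics/w20z.png

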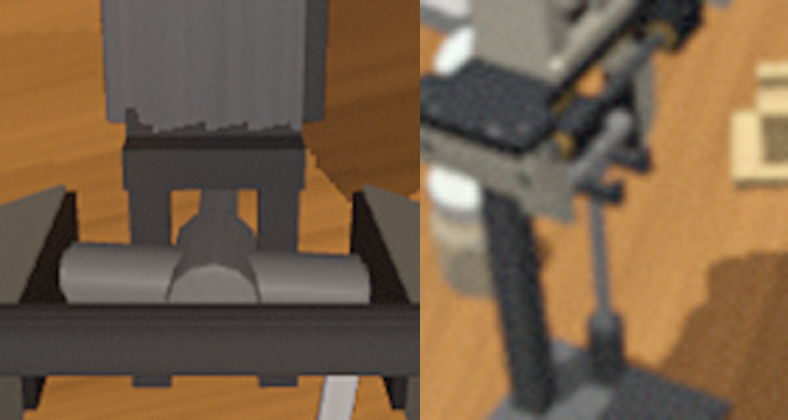

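>>> {"method": "carry_out", "body": {"xyz": [[0,0,0],[0,0,0],[0,0,0]], "dr": [[0,0,0],[0,0,0],[0,0,0]], "gripper": 0.3}}

```text
time: 22.88
tool_pos: [618.8, 134.1, 218.3]
tcp_rot: [-3.141, -0.002, -0.25]
contact_force: [-0.1, -1.4, 5.0]
grip_width: 59.5
```

>>> {"method": "carry_out", "body": {"xyz": [[0,0,0],[0,0,0],[0,0,0]], "dr": [[0,0,0],[0,0,0],[0,0,0]], "gripper": 0.31}}

```text
time: 23.25
tool_pos: [618.3, 134.1, 217.0]
tcp_rot: [3.141, 0.0, -0.25]
contact_force: [0.1, -0.7, -0.1]
grip_width: 60.2
```

>>> {"method": "carry_out", "body": {"xyz": [[0,0,0],[0,0,0],[0,0,0]], "dr": [[0,0,0],[0,0,0],[0,0,0]], "gripper": 0.34}}

```text
time: 23.62
tool_pos: [618.4, 134.3, 217.4]
tcp_rot: [3.141, -0.0, -0.25]
contact_force: [0.9, 0.3, 0.1]
grip_width: 61.4
```

```bash
python3 - <<'E'
from h import *
go([618.6,134,218],-14.3)
print(get_obs()['moment'])
c=snap('wrist','w21');d=snap('side','s21')
cv2.imwrite('pics/w21z.png',np.hstack([cv2.resize(c['image'][160:310,180:330],None,fx=2.8,fy=2.8,interpolation=cv2.INTER_CUBIC),cv2.resize(d['image'][190:270,160:230],(368,420),interpolation=cv2.INTER_CUBIC)]))
E
```

```text
t 23.62 pos [618.4 134.3 217.4] rot [ 1.7999e+02 -2.0000e-02 -1.4310e+01] w 61.4 F [0.9 0.3 0.1]
shift total (units .06) [ 0.005  0.003 -0.01 ] after-turn frame [ 0.005  0.003 -0.01 ] turn(units 8deg) [ 0.001 -0.002 -0.001]
[ 0.05754408  0.01608162 -0.04550738]
```

View pics/w21z.png

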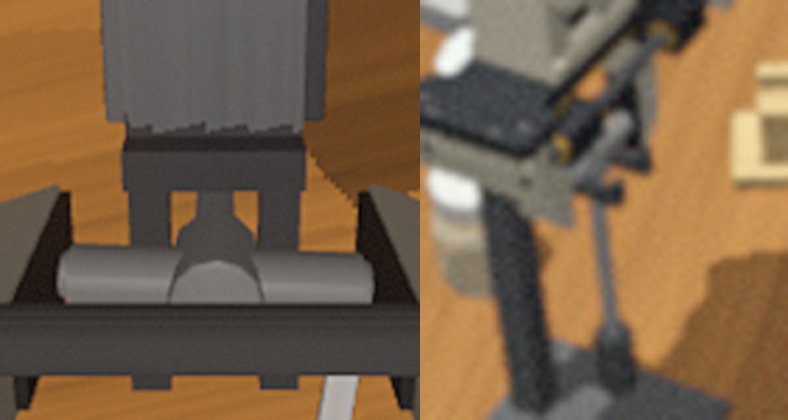

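>>> {"method": "carry_out", "body": {"xyz": [[0,0,0],[0,0,0],[0,0,0],[0,0,0],[0,0,0]], "dr": [[0,0,0],[0,0,0],[0,0,0],[0,0,0],[0,0,0]], "gripper": 0.9}}

```text
time: 24.35
tool_pos: [618.4, 134.2, 217.5]
tcp_rot: [3.141, -0.0, -0.25]
contact_force: [1.0, -0.2, -0.7]
grip_width: 86.9
```

>>> {"method": "carry_out", "body": {"xyz": [[0,0,-0.1],[0,0,-0.2],[0,0,-0.3],[0,0,-0.4],[0,0,-0.4],[0,0,-0.3],[0,0,-0.1],[0,0,0]], "dr": [[0,0,0],[0,0,0],[0,0,0],[0,0,0],[0,0,0],[0,0,0],[0,0,0],[0,0,0]]}}

```text
time: 25.35
tool_pos: [618.4, 134.2, 325.8]
tcp_rot: [-3.142, -0.001, -0.25]
contact_force: [-0.5, -0.2, -0.0]
grip_width: 87.6
```

```bash
python3 - <<'E'
from h import *
go([618.6,134,218],-14.3)
c=snap('wrist','w22');d=snap('side','s22');t=snap('top','t22')
cv2.imwrite('pics/w22z.png',np.hstack([cv2.resize(c['image'][150:310,170:350],(472,420),interpolation=cv2.INTER_CUBIC),cv2.resize(d['image'][150:360,130:290],(320,420),interpolation=cv2.INTER_CUBIC)]))
E
```

```text
t 25.35 pos [618.4 134.2 325.8] rot [-1.800e+02 -6.000e-02 -1.432e+01] w 87.6 F [-0.5 -0.2 -0. ]
shift total (units .06) [0.002 0.003 1.797] after-turn frame [0.004 0.002 1.797] turn(units 8deg) [-0.    -0.008 -0.002]
```

View pics/w22z.png

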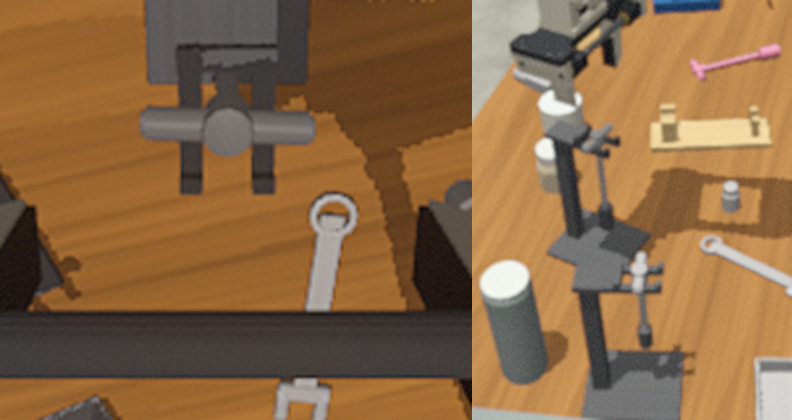

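View pics/t22.png

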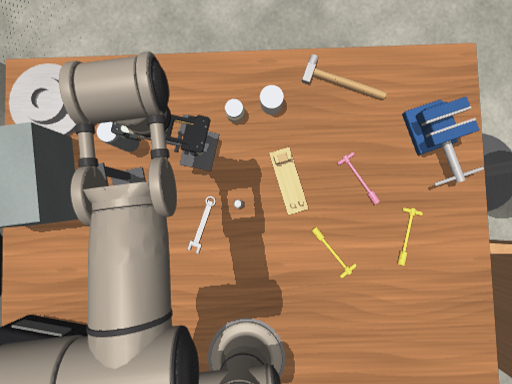

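```bash
python3 -c "
from plant import *
print(close_job())"
```

```text
the job is handed in; nothing more can be done
None
```

The T-driver now hangs in the empty fork, crossbar across both prongs and shank between them, and I handed the job in at about 25 s. The last wrist and side pictures show it seated and hanging. The wrist force was near 0 N, the fingers were about 108 mm clear above it, and the other driver and the bystanders were where they started.

These parts did not go as asked:

- **Lifting level:** the fixed 30 N grip could not hold the shank level. On the first straight lift the bar rose while the socket stayed resting in its notch. I then rolled the tool about 70° around the shank so friction could hold it, lifted it clear with the shank about 29° down, and levelled it. The side picture showed it level with the crossbar 245 mm above the bench, though with the crossbar steeply tilted.
- **Swing to plumb:** most of the swing happened at full grip, as I turned the tool upright again at about 255 mm. Easing the grip in small steps only took it from about 4° to about 2.5° off plumb. Gripping firmly again put it back to about 4°, and I carried it to the fork like that.
- **Forces on the way:** there was a brief push of about 5 N at the notch, and about 8 N when the bar seated. Both were gone once the driver was clear of the notch or I had eased the grip, and both are well under the limits.

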